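Stir the scented wood beads in the shop's display bowl

ROBOT

A 6-joint arm with a two-finger parallel gripper is mounted at the origin on the work surface. World frame = base frame: x ahead of the robot, y to its left, z up, the work surface at z = 0. Lengths are in m, angles in rad, forces in N, time in s.
With the tool pointing down it reaches from about 0.35 to 0.975 m from the base axis. Payload 4.9 kg.
Tool frame: the origin (TCP) lies midway between the tips of the shut fingers; the grasp point (between the pads) lies manip.tcp_to_grasp behind it (manip.tcp_to_grasp is the distance from the TCP to the grasp point, in m); z points along the fingers, y is the line along which they close (so a half turn about z gives the same grasp; the last joint's range is limited). The gripper opens to 85 mm and grips with 20 to 120 N. Pads are 22 mm wide; open, the fingers measure 114 mm over their backs; the gripper's body (76 mm by 85 mm) begins 54 mm behind the grasp point. The pads swing forward as they close: fully open they stand 13 mm farther back than shut.
Start: joints at [1.227, 0.053, 1.613, -0, 1.476, -0.119], TCP at [0.139, 0.609, 0.231] pointing down, gripper open.
Joint ranges: [-3.01, 3.01], [-1.01, 2.22], [0.06, 2.58], [-1.02, 4.17], [0.09, 2.62], [-3.14, 3.14]. Speed limits (rad/s): [2.57, 2.57, 3.14, 3.14, 3.14, 3.14].

INTERFACE

Orientations are given as a unit quaternion [w, x, y, z].
In Python, from plant import manip, grab_frame, calibration, job_done gives the robot as it stands.
- The arm moves only by the tool send_rows, never from a script. Its argument "rows" is a list of rows, each an object of numbers: "x", "y", "z": the shift along the tool's x, y, z normalised to -1 to 1, where 1 is 15 cm; "wx", "wy", "wz": the turn, a rotation vector about the tool's x, y, z normalised to -1 to 1, where 1 is pi/4 rad; "hand": the opening, from -1 (shut) to 1 (fully open). In form: [{"x": .., "y": .., "z": .., "wx": .., "wy": .., "wz": .., "hand": ..}, ...]. A call has exactly 10 rows; each row shifts and turns the commanded pose from where the row before left it, along the tool's axes as they then stand; what a row does not reach is not made up. A row lasts 1/12 s, in which the tool goes at most 41.7 mm and 7.16 degrees, less where a joint would pass 70% of its speed; a pose out of reach is approached as far as the arm can. A call with a number of a shift or a turn outside -1 to 1 is refused whole. A call with a gripper value outside its range is refused whole. The fingers move at their own pace and stop on an object; the grip force is fixed at half the most. Time passes only in rows, so rows that do not move let the fingers close, or fill a call up. It gives the time, the measured TCP pose, the force, the opening and the grip force at its end, in the units of the state.
- manip.state(): the state, without advancing time (a new reading comes with each control period).
- grab_frame(name): name is "scene" or "top"; returns the picture (384x512x3 uint8, blue, green, red); there is no depth.
- calibration(name): a dict with "camera_matrix" (3x3 intrinsics, pixels), "R" (3x3) and "t" (3): a world point X has camera coordinates R X + t. Camera axes: x right, y down, z forward; pixel columns grow to the right and rows downward; lengths in m; the calibration is good to about 2 mm. A picture is of the moment at which its call begins. calibration takes no time and is no camera call.
- job_done(): hands the job in; it is judged then, once.
The state is a dict: "time": time; "joint_pos": joint angles; "joint_vel": joint speeds; "joint_efforts": joint torques, N m; "tool_pos": TCP position; "tool_rot": TCP orientation; "contact_force": force on the tool from outside, world axes, zero at the start; "ft_torque": the same for the moment, N m; "gripper_width": opening from 0.0 (shut) to 1.0 (fully open); "grasp_force": force on a finger pad.
Only numpy, scipy, OpenCV 4.12 (cv2) and the standard library are available. Lean on these libraries where they do the work, as an engineer would, in place of code of your own. Each camera call takes 0.05 s, during which the arm holds its last target. There are 200 camera calls.

TASK

Freshen the bowl of scented wooden beads: with the wooden stirring rod, stir the beads round in the big bowl until at least four of the five lie well away (more than 3 cm) from where they started. Use the rod, not the fingers, and spill no bead. Then stand the rod back upright on its marble coaster.

Things in the scene. Friction and masses are not known exactly. Their poses are not given: they have to be found in the camera images.
- stirrer: Turned wooden stirring rod, 160 mm tall, standing upright on its own thick round foot on the coaster. Foot 34 mm across from the underside to 22 mm up, then a cone up to 34 mm; above that a plain round handle 18 mm across up to the top. Origin at the centre of the underside of the foot; z runs up along the handle. Weighs 70 to 140 g, most of it in the foot.
- bowl: Large white stoneware bowl with five beads in it, fixed, 65 mm high, 176 mm across the rim, 168 mm at the bottom. Walls 6 mm, flat inner floor 156 mm across, 8 mm above the origin, glazed and smooth, its middle 60 mm clear of beads at the start. Origin: centre of the underside; z up. A rod moved round 40 to 55 mm from the bowl's axis sweeps the beads along; nearer the middle it may slip past them.
- coaster: Flat round marble coaster, 110 mm across and 10 mm thick, fixed to the table, on which the stirrer stands at the start. Origin at the centre of its underside, on the table; z up, top face 10 mm above the origin.
- bead0: Chunky round wooden bead (one of five alike, 0), a smooth waxed dark ball 36 mm across, about 20 g, loose in the bowl, rolls easily. Origin at its centre; z along its hole. At the start it stands about 56 mm out from the middle of the bowl.
- bead1: Chunky round wooden bead (one of five alike, 1), a smooth waxed dark ball 36 mm across, about 20 g, loose in the bowl, rolls easily. Origin at its centre; z along its hole. At the start it stands about 56 mm out from the middle of the bowl.
- bead2: Chunky round wooden bead (one of five alike, 2), a smooth waxed dark ball 36 mm across, about 20 g, loose in the bowl, rolls easily. Origin at its centre; z along its hole. At the start it stands about 56 mm out from the middle of the bowl.
- bead3: Chunky round wooden bead (one of five alike, 3), a smooth waxed dark ball 36 mm across, about 20 g, loose in the bowl, rolls easily. Origin at its centre; z along its hole. At the start it stands about 56 mm out from the middle of the bowl.
- bead4: Chunky round wooden bead (one of five alike, 4), a smooth waxed dark ball 36 mm across, about 20 g, loose in the bowl, rolls easily. Origin at its centre; z along its hole. At the start it stands about 56 mm out from the middle of the bowl.
Things that resemble listed ones, but are neither listed nor needed, are in the scene too. Leave any orange look-alike of the bead3 alone.

How it is judged:
By the outcome, as a careful person would: the job done as asked, in the order asked, and still so for the second after the job is handed in, with the robot touching nothing.
It also fails if it takes over 72 s, if anything falls off the work surface, if the arm or the gripper's body presses on something with over 40 N, if the wrist force passes 120 N, or if a joint passes its speed limit or range.

## Working session

There is one attempt and no reset: what is moved stays moved. The work goes in short steps, Python scripts to look and compute and a tool call to move; the robot and the scene stay as the last step left them, time stands still between calls to the robot, and variables do not carry over. Pictures are saved under pics/ and viewed, at most 10 in all, crops included, and the job is handed in when it is done.

Besides the shell and the picture viewer there is one more tool, called after "Request:" as a command line: name --argument value ..., lists and objects as JSON in quotes. send_rows: Moves the arm, as the interface text tells. Scaled input: -1 to 1 covers 15 cm each way for a shift and pi/4 rad each way for a turn. Its arguments: {"type":"object","properties":{"rows":{"type":"array","items":{"type":"object","properties":{"x":{"type":"number","minimum":-1,"maximum":1},"y":{"type":"number","minimum":-1,"maximum":1},"z":{"type":"number","minimum":-1,"maximum":1},"wx":{"type":"number","minimum":-1,"maximum":1},"wy":{"type":"number","minimum":-1,"maximum":1},"wz":{"type":"number","minimum":-1,"maximum":1},"hand":{"type":"number"}}}}},"required":["rows"]}

```bash
ls; mkdir -p pics
python3 - <<'E'
from plant import manip, grab_frame, calibration
import cv2,numpy as np
for n in("scene","top"):
    cv2.imwrite(f"pics/{n}0.png",grab_frame(n)); c=calibration(n); print(n,c, -np.array(c["R"]).T@np.array(c["t"]))
print(manip.state(), manip.tcp_to_grasp)
E
```

```text
pics
scene {'camera_matrix': array([[466.26155958,   0.        , 258.02948134],
       [  0.        , 466.26155958, 194.43115327],
       [  0.        ,   0.        ,   1.        ]]), 'R': array([[ 0.49477542,  0.86900769,  0.00478775],
       [ 0.59152917, -0.3327449 , -0.73442091],
       [-0.63662432,  0.36620551, -0.67867739]]), 't': array([-0.24420259, -0.29886246,  1.30317436])} [ 1.12724379 -0.36446066  0.66611331]
top {'camera_matrix': array([[405.89915952,   0.        , 246.14673471],
       [  0.        , 405.89915952, 186.61379347],
       [  0.        ,   0.        ,   1.        ]]), 'R': array([[-0.02031204, -0.99979126,  0.00220208],
       [-0.97196153,  0.01923047, -0.23435226],
       [ 0.23426099, -0.00690051, -0.97214925]]), 't': array([-0.0191491 ,  0.5599018 ,  0.65679691])} [ 0.38995216 -0.02538004  0.76976104]
{'time': 0.1, 'joint_pos': array([ 1.22698792e+00,  5.32816390e-02,  1.61414285e+00, -2.41212483e-05,
        1.47599400e+00, -1.19002385e-01]), 'joint_vel': array([-0.00144323,  0.00016128, -0.00239056,  0.00102234, -0.00080917,
       -0.00010582]), 'joint_efforts': array([ 8.46202784e-05, -3.94902670e+01, -3.71362925e+01, -6.20498213e-05,
        3.96028423e-03,  2.33036980e-05]), 'tool_pos': array([0.13914201, 0.60874394, 0.23019993]), 'tool_rot': array([-1.97687841e-04,  1.12165275e-01,  9.93689145e-01, -8.91335280e-04]), 'contact_force': array([ 0.266502  , -0.36286179,  0.09879297]), 'ft_torque': array([0.03752267, 0.01161992, 0.04813813]), 'grasp_force': 0.0, 'gripper_width': 0.9971256574608746} 0.0187
```

View pics/scene0.png

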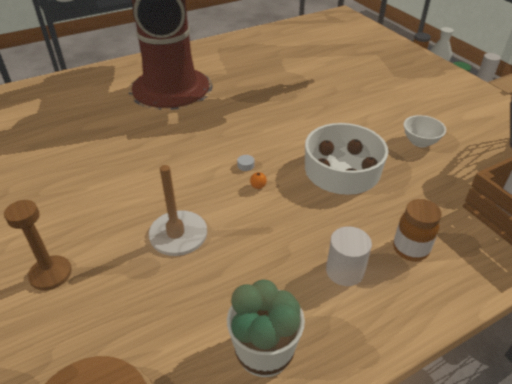

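View pics/top0.png

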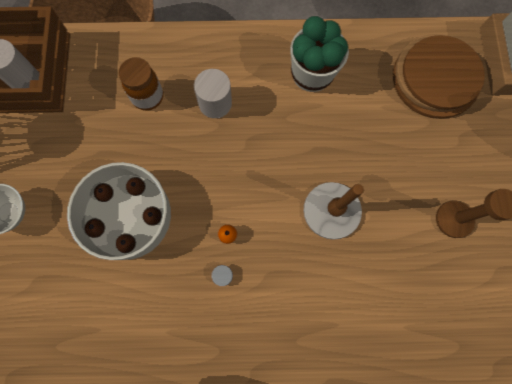

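The scene view shows the rod on its coaster (foot near 175,230, handle top near 166,168), the bowl at (345,155), and the orange look-alike at (258,180). The top view shows the coaster at (333,210), handle top at (357,190), bowl at (119,212) with five dark beads, and the orange ball at (227,233).

```bash
cat > h.py <<'E'
import cv2,numpy as np
from plant import manip, grab_frame, calibration
C={n:calibration(n) for n in("scene","top")}
def ray(n,p):
    c=C[n];d=c["R"].T@np.linalg.solve(c["camera_matrix"],np.array([p[0],p[1],1.]));return -c["R"].T@c["t"],d/np.linalg.norm(d)
def plane(n,p,z):
    o,d=ray(n,p);return o+d*(z-o[2])/d[2]
def tri(p,q):
    a,d=ray("scene",p);b,e=ray("top",q);s=np.linalg.lstsq(np.c_[d,-e],b-a,rcond=None)[0]
    u,v=a+s[0]*d,b+s[1]*e;return (u+v)/2,np.linalg.norm(u-v)
def proj(n,X):
    c=C[n];v=c["camera_matrix"]@(c["R"]@np.asarray(X)+c["t"]);return v[:2]/v[2]
def blobs(m,lo=20):
    k,l,s,c=cv2.connectedComponentsWithStats(m.astype(np.uint8));return [(c[i].round(1),s[i]) for i in range(1,k) if s[i,4]>lo]
E
python3 - <<'E'
from h import *
t=cv2.imread("pics/top0.png");s=cv2.imread("pics/scene0.png")
ht=cv2.cvtColor(t,cv2.COLOR_BGR2HSV);hs=cv2.cvtColor(s,cv2.COLOR_BGR2HSV)
# white things
for n,h,boxes in(("top",ht,{"coaster":(295,175,372,245),"bowl":(60,155,180,265)}),("scene",hs,{"coaster":(140,200,215,260),"bowl":(295,115,395,200)})):
    for k,(a,b,c,d) in boxes.items():
        m=((h[...,1]<75)&(h[...,2]>90))[b:d,a:c].astype(np.uint8)
        cs,_=cv2.findContours(m,cv2.RETR_EXTERNAL,cv2.CHAIN_APPROX_NONE);q=max(cs,key=cv2.contourArea)
        hull=cv2.convexHull(q).reshape(-1,2)+[a,b]
        z=.01 if k=="coaster" else .065
        P=np.array([plane(n,p,z)[:2] for p in hull])
        cc,r=cv2.minEnclosingCircle(P.astype(np.float32));A=np.c_[2*P,np.ones(len(P))];f=np.linalg.lstsq(A,(P**2).sum(1),rcond=None)[0]
        print(n,k,np.round(cc,4),round(r,4),"lsq",f[:2].round(4),round(np.sqrt(f[2]+f[:2]@f[:2]),4))
m=np.zeros(t.shape[:2],bool);m[165:255,70:168]=(t[165:255,70:168].max(2)<75)
for c,st in blobs(m): print("bead",c,st[4],plane("top",c,.026).round(4))
# stirrer: brown masks
for n,h,(a,b,c,d) in(("top",ht,(320,178,366,220)),("scene",hs,(155,160,190,240))):
    print(n)
    M=h[b:d,a:c]
    print(np.array([''.join('#' if (x[1]>125 and x[2]<165) else '.' for x in r) for r in M]).tolist().__str__().replace("', '","\n"))
E
```

```text
top coaster [ 0.5244 -0.1931] 0.0555 lsq [ 0.5242 -0.1934] 0.0549
top bowl [0.5221 0.1981] 0.0886 lsq [0.5226 0.1979] 0.0878
scene coaster [ 0.5271 -0.1955] 0.0588 lsq [ 0.5272 -0.1953] 0.0574
scene bowl [0.5452 0.1765] 0.1222 lsq [0.5446 0.175 ] 0.1117
bead [135.3 185.9] 292 [0.5747 0.1782 0.026 ]
bead [102.4 191.8] 314 [0.5645 0.2394 0.026 ]
bead [152.1 215.6] 279 [0.5174 0.1446 0.026 ]
bead [ 93.1 227.4] 352 [0.4976 0.2523 0.026 ]
bead [125.4 243.1] 315 [0.4677 0.1915 0.026 ]
bead [ 97.3 250.1] 67 [0.456  0.2418 0.026 ]
top
['##############################################
##############################################
##############################################
##############################################
####...............###########################
#.....................########################
.........................#####################
...........................###################
............................##################
..............................################
...............................###############
..............................################
.
[... 3600 characters left out ...]
..............
...............#.......##..........
...................................
.....................#.............
...................................
...................................
...................................
...................................
...................................
...................................
...................................
...................................
...................................
...................................
...................................
...................................
...................................
...................................
...................................
...................................']
```

Run:
```python
from h import *
print(tri((165,168.5),(357.5,190)))
print(plane("top",(357.5,190),.17),plane("scene",(165,168.5),.17))
print(plane("top",(337,206),.028))
for X in((.524,-.195),(.526,-.195),(.524,-.2)):
  print(X,[ (n,proj(n,(*X,z)).round(1)) for n in C for z in(.01,.032,.17)])
t=cv2.imread("pics/top0.png")[165:255,285:385];s=cv2.imread("pics/scene0.png")[155:255,130:230]
t=cv2.resize(t,(400,360),interpolation=2);s=cv2.resize(s,(360,360),interpolation=2)
cv2.imwrite("pics/c1.png",np.hstack([t,s]))
```

```text
(array([ 0.52662179, -0.19935019,  0.166752  ]), np.float64(0.00021044862388099988))
[ 0.52584872 -0.19851293  0.17      ] [ 0.53059101 -0.20033559  0.17      ]
[ 0.52828389 -0.19878662  0.028     ]
(0.524, -0.195) [('scene', array([177.3, 230.3])), ('scene', array([176. , 222.4])), ('scene', array([166.6, 165.3])), ('top', array([333.1, 210. ])), ('top', array([335.6, 207.9])), ('top', array([355.3, 191.2]))]
(0.526, -0.195) [('scene', array([177.7, 231. ])), ('scene', array([176.4, 223. ])), ('scene', array([167., 166.])), ('top', array([333., 209.])), ('top', array([335.5, 206.8])), ('top', array([355.2, 189.9]))]
(0.524, -0.2) [('scene', array([174.8, 231.3])), ('scene', array([173.5, 223.3])), ('scene', array([163.7, 166.2])), ('top', array([335.7, 210. ])), ('top', array([338.3, 207.9])), ('top', array([358.6, 191.2]))]
```

View pics/c1.png

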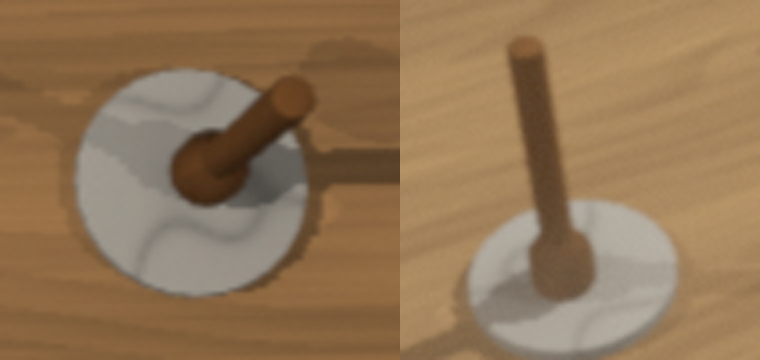

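The crop shows the rod standing upright slightly right of the coaster's centre (top disc at 358,189.5 in the top view). The rod is at about (0.526, -0.199), the coaster at (0.525, -0.194) and the bowl at (0.5225, 0.198). I turn the tool so its axes line up with the world, then head for the rod.

Request:
send_rows --rows '[{"wz": -0.143,"hand": 1},{"wz": -0.143,"hand": 1},{"x": -0.1,"y": -0.21,"hand": 1},{"x": -0.1,"y": -0.21,"hand": 1},{"x": -0.1,"y": -0.21,"hand": 1},{"x": -0.1,"y": -0.21,"hand": 1},{"x": -0.1,"y": -0.21,"hand": 1},{"x": -0.1,"y": -0.21,"hand": 1},{"x": -0.1,"y": -0.21,"hand": 1},{"x": -0.1,"y": -0.21,"hand": 1}]'

```text
invalid input at $.rows[0]: expected keys x, y, z, wx, wy, wz, hand
```

Request:
send_rows --rows '[{"x": -0.1,"y": -0.21,"hand": 1},{"x": -0.1,"y": -0.21,"hand": 1},{"x": -0.1,"y": -0.21,"hand": 1},{"x": -0.1,"y": -0.21,"hand": 1},{"x": -0.1,"y": -0.21,"hand": 1},{"x": -0.1,"y": -0.21,"hand": 1},{"x": -0.1,"y": -0.21,"hand": 1},{"x": -0.1,"y": -0.21,"hand": 1},{"x": -0.1,"y": -0.21,"hand": 1},{"x": -0.1,"y": -0.21,"hand": 1}]'

```text
invalid input at $.rows[0]: expected keys x, y, z, wx, wy, wz, hand
```

Request:
send_rows --rows '[{"x": 0,"y": 0,"z": 0,"wx": 0,"wy": 0,"wz": -0.143,"hand": 1},{"x": 0,"y": 0,"z": 0,"wx": 0,"wy": 0,"wz": -0.143,"hand": 1},{"x": -0.1,"y": -0.21,"z": 0,"wx": 0,"wy": 0,"wz": 0,"hand": 1},{"x": -0.1,"y": -0.21,"z": 0,"wx": 0,"wy": 0,"wz": 0,"hand": 1},{"x": -0.1,"y": -0.21,"z": 0,"wx": 0,"wy": 0,"wz": 0,"hand": 1},{"x": -0.1,"y": -0.21,"z": 0,"wx": 0,"wy": 0,"wz": 0,"hand": 1},{"x": -0.1,"y": -0.21,"z": 0,"wx": 0,"wy": 0,"wz": 0,"hand": 1},{"x": -0.1,"y": -0.21,"z": 0,"wx": 0,"wy": 0,"wz": 0,"hand": 1},{"x": -0.1,"y": -0.21,"z": 0,"wx": 0,"wy": 0,"wz": 0,"hand": 1},{"x": -0.1,"y": -0.21,"z": 0,"wx": 0,"wy": 0,"wz": 0,"hand": 1}]'

```text
time: 0.93
tool_pos: [0.2593, 0.3555, 0.2307]
tool_rot: [-0.0, -0.0, 1.0, -0.0]
contact_force: [0.5, -0.3, -0.1]
gripper_width: 1.0
grasp_force: 0.0
```

Request:
send_rows --rows '[{"x": -0.1,"y": -0.22,"z": 0,"wx": 0,"wy": 0,"wz": 0,"hand": 1},{"x": -0.1,"y": -0.22,"z": 0,"wx": 0,"wy": 0,"wz": 0,"hand": 1},{"x": -0.1,"y": -0.22,"z": 0,"wx": 0,"wy": 0,"wz": 0,"hand": 1},{"x": -0.1,"y": -0.22,"z": 0,"wx": 0,"wy": 0,"wz": 0,"hand": 1},{"x": -0.1,"y": -0.22,"z": 0,"wx": 0,"wy": 0,"wz": 0,"hand": 1},{"x": -0.1,"y": -0.22,"z": 0,"wx": 0,"wy": 0,"wz": 0,"hand": 1},{"x": -0.1,"y": -0.22,"z": 0,"wx": 0,"wy": 0,"wz": 0,"hand": 1},{"x": -0.1,"y": -0.22,"z": 0,"wx": 0,"wy": 0,"wz": 0,"hand": 1},{"x": -0.1,"y": -0.22,"z": 0,"wx": 0,"wy": 0,"wz": 0,"hand": 1},{"x": -0.1,"y": -0.22,"z": 0,"wx": 0,"wy": 0,"wz": 0,"hand": 1}]'

```text
time: 1.77
tool_pos: [0.4093, 0.0254, 0.231]
tool_rot: [0.0, 0.0, 1.0, 0.0]
contact_force: [1.4, 0.5, 1.1]
gripper_width: 1.002
grasp_force: 0.0
```

Request:
send_rows --rows '[{"x": -0.1,"y": -0.22,"z": 0,"wx": 0,"wy": 0,"wz": 0,"hand": 1},{"x": -0.1,"y": -0.22,"z": 0,"wx": 0,"wy": 0,"wz": 0,"hand": 1},{"x": -0.1,"y": -0.22,"z": 0,"wx": 0,"wy": 0,"wz": 0,"hand": 1},{"x": -0.1,"y": -0.22,"z": 0,"wx": 0,"wy": 0,"wz": 0,"hand": 1},{"x": -0.1,"y": -0.22,"z": 0,"wx": 0,"wy": 0,"wz": 0,"hand": 1},{"x": -0.1,"y": -0.22,"z": 0,"wx": 0,"wy": 0,"wz": 0,"hand": 1},{"x": -0.1,"y": -0.14,"z": 0,"wx": 0,"wy": 0,"wz": 0,"hand": 1},{"x": -0.08,"y": -0.08,"z": 0,"wx": 0,"wy": 0,"wz": 0,"hand": 1},{"x": 0,"y": 0,"z": 0,"wx": 0,"wy": 0,"wz": 0,"hand": 1},{"x": 0,"y": 0,"z": 0,"wx": 0,"wy": 0,"wz": 0,"hand": 1}]'

```text
time: 2.6
tool_pos: [0.5259, -0.204, 0.2305]
tool_rot: [-0.001, 0.001, 1.0, 0.001]
contact_force: [-0.8, -0.3, 0.5]
gripper_width: 0.998
grasp_force: 0.0
```

Request:
send_rows --rows '[{"x": 0,"y": 0.033,"z": 0,"wx": 0,"wy": 0,"wz": 0,"hand": 1},{"x": 0,"y": 0,"z": 0.1,"wx": 0,"wy": 0,"wz": 0,"hand": 1},{"x": 0,"y": 0,"z": 0.1,"wx": 0,"wy": 0,"wz": 0,"hand": 1},{"x": 0,"y": 0,"z": 0.1,"wx": 0,"wy": 0,"wz": 0,"hand": 1},{"x": 0,"y": 0,"z": 0.1,"wx": 0,"wy": 0,"wz": 0,"hand": 1},{"x": 0,"y": 0,"z": 0.1,"wx": 0,"wy": 0,"wz": 0,"hand": 1},{"x": 0,"y": 0,"z": 0.1,"wx": 0,"wy": 0,"wz": 0,"hand": 1},{"x": 0,"y": 0,"z": 0.1,"wx": 0,"wy": 0,"wz": 0,"hand": 1},{"x": 0,"y": 0,"z": 0.08,"wx": 0,"wy": 0,"wz": 0,"hand": 1},{"x": 0,"y": 0,"z": 0,"wx": 0,"wy": 0,"wz": 0,"hand": 1}]'

```text
time: 3.43
tool_pos: [0.524, -0.1967, 0.1113]
tool_rot: [-0.002, -0.001, 1.0, 0.001]
contact_force: [-1.0, -0.4, -0.1]
gripper_width: 1.001
grasp_force: 0.0
```

Request:
send_rows --rows '[{"x": 0,"y": 0,"z": 0,"wx": 0,"wy": 0,"wz": 0,"hand": -1},{"x": 0,"y": 0,"z": 0,"wx": 0,"wy": 0,"wz": 0,"hand": -1},{"x": 0,"y": 0,"z": 0,"wx": 0,"wy": 0,"wz": 0,"hand": -1},{"x": 0,"y": 0,"z": 0,"wx": 0,"wy": 0,"wz": 0,"hand": -1},{"x": 0,"y": 0,"z": 0,"wx": 0,"wy": 0,"wz": 0,"hand": -1},{"x": 0,"y": 0,"z": 0,"wx": 0,"wy": 0,"wz": 0,"hand": -1},{"x": 0,"y": 0,"z": 0,"wx": 0,"wy": 0,"wz": 0,"hand": -1},{"x": 0,"y": 0,"z": 0,"wx": 0,"wy": 0,"wz": 0,"hand": -1},{"x": 0,"y": 0,"z": 0,"wx": 0,"wy": 0,"wz": 0,"hand": -1},{"x": 0,"y": 0,"z": 0,"wx": 0,"wy": 0,"wz": 0,"hand": -1}]'

```text
time: 4.27
tool_pos: [0.5267, -0.1993, 0.1152]
tool_rot: [0.001, 0.0, 1.0, -0.001]
contact_force: [-0.0, -0.9, 4.1]
gripper_width: 0.192
grasp_force: 58.5
```

Request:
send_rows --rows '[{"x": 0,"y": 0,"z": -0.05,"wx": 0,"wy": 0,"wz": 0,"hand": -1},{"x": 0,"y": 0,"z": -0.1,"wx": 0,"wy": 0,"wz": 0,"hand": -1},{"x": 0,"y": 0,"z": -0.1,"wx": 0,"wy": 0,"wz": 0,"hand": -1},{"x": 0,"y": 0,"z": -0.1,"wx": 0,"wy": 0,"wz": 0,"hand": -1},{"x": 0,"y": 0,"z": -0.1,"wx": 0,"wy": 0,"wz": 0,"hand": -1},{"x": 0,"y": 0,"z": -0.1,"wx": 0,"wy": 0,"wz": 0,"hand": -1},{"x": 0,"y": 0,"z": -0.1,"wx": 0,"wy": 0,"wz": 0,"hand": -1},{"x": 0,"y": 0,"z": -0.1,"wx": 0,"wy": 0,"wz": 0,"hand": -1},{"x": 0,"y": 0,"z": -0.05,"wx": 0,"wy": 0,"wz": 0,"hand": -1},{"x": 0,"y": 0.1,"z": 0,"wx": 0,"wy": 0,"wz": 0,"hand": -1}]'

```text
time: 5.1
tool_pos: [0.5268, -0.1854, 0.2362]
tool_rot: [0.001, 0.001, 1.0, -0.001]
contact_force: [0.2, -0.2, -1.2]
gripper_width: 0.197
grasp_force: 58.6
```

Request:
send_rows --rows '[{"x": 0,"y": 0.16,"z": 0,"wx": 0,"wy": 0,"wz": 0,"hand": -1},{"x": 0,"y": 0.16,"z": 0,"wx": 0,"wy": 0,"wz": 0,"hand": -1},{"x": 0,"y": 0.16,"z": 0,"wx": 0,"wy": 0,"wz": 0,"hand": -1},{"x": 0,"y": 0.16,"z": 0,"wx": 0,"wy": 0,"wz": 0,"hand": -1},{"x": 0,"y": 0.16,"z": 0,"wx": 0,"wy": 0,"wz": 0,"hand": -1},{"x": 0,"y": 0.16,"z": 0,"wx": 0,"wy": 0,"wz": 0,"hand": -1},{"x": 0,"y": 0.16,"z": 0,"wx": 0,"wy": 0,"wz": 0,"hand": -1},{"x": 0,"y": 0.16,"z": 0,"wx": 0,"wy": 0,"wz": 0,"hand": -1},{"x": 0,"y": 0.16,"z": 0,"wx": 0,"wy": 0,"wz": 0,"hand": -1},{"x": 0,"y": 0.16,"z": 0,"wx": 0,"wy": 0,"wz": 0,"hand": -1}]'

```text
time: 5.93
tool_pos: [0.5248, 0.0582, 0.2327]
tool_rot: [-0.001, -0.0, 1.0, 0.0]
contact_force: [0.2, -0.4, -0.8]
gripper_width: 0.195
grasp_force: 58.6
```

Request:
send_rows --rows '[{"x": 0,"y": 0.16,"z": 0,"wx": 0,"wy": 0,"wz": 0,"hand": -1},{"x": 0,"y": 0.16,"z": 0,"wx": 0,"wy": 0,"wz": 0,"hand": -1},{"x": 0,"y": 0.16,"z": 0,"wx": 0,"wy": 0,"wz": 0,"hand": -1},{"x": 0,"y": 0.16,"z": 0,"wx": 0,"wy": 0,"wz": 0,"hand": -1},{"x": 0,"y": 0.16,"z": 0,"wx": 0,"wy": 0,"wz": 0,"hand": -1},{"x": 0,"y": 0.12,"z": 0,"wx": 0,"wy": 0,"wz": 0,"hand": -1},{"x": 0.02,"y": 0.03,"z": 0,"wx": 0,"wy": 0,"wz": 0,"hand": -1},{"x": 0,"y": 0,"z": 0,"wx": 0,"wy": 0,"wz": 0,"hand": -1},{"x": 0,"y": 0,"z": 0,"wx": 0,"wy": 0,"wz": 0,"hand": -1},{"x": 0,"y": 0,"z": 0,"wx": 0,"wy": 0,"wz": 0,"hand": -1}]'

```text
time: 6.77
tool_pos: [0.5229, 0.198, 0.2338]
tool_rot: [-0.0, 0.0, 1.0, -0.0]
contact_force: [0.4, 0.3, -1.0]
gripper_width: 0.193
grasp_force: 58.6
```

Run:
```python
from h import *
p={n:grab_frame(n) for n in C}
cv2.imwrite("pics/c2.png",np.hstack([p["top"][100:300,20:300],p["scene"][20:220,250:450]]))
print(manip.state()["tool_pos"],manip.state()["contact_force"],manip.state()["gripper_width"])
```

```text
[0.52322046 0.19778056 0.23414892] [ 0.7411353   0.6205699  -1.00042894] 0.19733660070448783
```

View pics/c2.png

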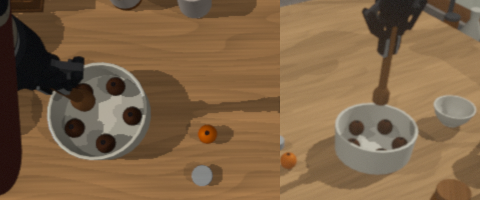

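The rod hangs upright over the bowl's middle, clear of the beads (foot near 82,98 in the left part), and nothing else has moved. I lower it into the clear middle.

Request:
send_rows --rows '[{"x": 0,"y": 0,"z": 0.09,"wx": 0,"wy": 0,"wz": 0,"hand": -1},{"x": 0,"y": 0,"z": 0.09,"wx": 0,"wy": 0,"wz": 0,"hand": -1},{"x": 0,"y": 0,"z": 0.09,"wx": 0,"wy": 0,"wz": 0,"hand": -1},{"x": 0,"y": 0,"z": 0.09,"wx": 0,"wy": 0,"wz": 0,"hand": -1},{"x": 0,"y": 0,"z": 0.09,"wx": 0,"wy": 0,"wz": 0,"hand": -1},{"x": 0,"y": 0,"z": 0.09,"wx": 0,"wy": 0,"wz": 0,"hand": -1},{"x": 0,"y": 0,"z": 0.09,"wx": 0,"wy": 0,"wz": 0,"hand": -1},{"x": 0,"y": 0,"z": 0.09,"wx": 0,"wy": 0,"wz": 0,"hand": -1},{"x": 0,"y": 0,"z": 0.06,"wx": 0,"wy": 0,"wz": 0,"hand": -1},{"x": 0,"y": 0,"z": 0,"wx": 0,"wy": 0,"wz": 0,"hand": -1}]'

```text
time: 7.7
tool_pos: [0.5215, 0.1983, 0.1141]
tool_rot: [-0.002, 0.0, 1.0, -0.001]
contact_force: [-0.2, 0.8, -1.1]
gripper_width: 0.197
grasp_force: 58.7
```

Run:
```python
import numpy as np
a=np.radians(12+10*np.arange(40));P=46*np.c_[np.cos(a),np.sin(a)]
print("start",P[0]);d=np.diff(P,axis=0)/150
for i,r in enumerate(d): print(22+10*i,round(-r[0],3),round(r[1],3))
```

```text
start [44.99478963  9.56393778]
22 0.016 0.051
32 0.024 0.048
42 0.032 0.043
52 0.039 0.036
62 0.045 0.029
72 0.049 0.021
82 0.052 0.012
92 0.053 0.003
102 0.053 -0.007
112 0.051 -0.016
122 0.048 -0.024
132 0.043 -0.032
142 0.036 -0.039
152 0.029 -0.045
162 0.021 -0.049
172 0.012 -0.052
182 0.003 -0.053
192 -0.007 -0.053
202 -0.016 -0.051
212 -0.024 -0.048
222 -0.032 -0.043
232 -0.039 -0.036
242 -0.045 -0.029
252 -0.049 -0.021
262 -0.052 -0.012
272 -0.053 -0.003
282 -0.053 0.007
292 -0.051 0.016
302 -0.048 0.024
312 -0.043 0.032
322 -0.036 0.039
332 -0.029 0.045
342 -0.021 0.049
352 -0.012 0.052
362 -0.003 0.053
372 0.007 0.053
382 0.016 0.051
392 0.024 0.048
402 0.032 0.043
```

Request:
send_rows --rows '[{"x": -0.038,"y": 0.008,"z": 0,"wx": 0,"wy": 0,"wz": 0,"hand": -1},{"x": -0.038,"y": 0.008,"z": 0,"wx": 0,"wy": 0,"wz": 0,"hand": -1},{"x": -0.038,"y": 0.008,"z": 0,"wx": 0,"wy": 0,"wz": 0,"hand": -1},{"x": -0.038,"y": 0.008,"z": 0,"wx": 0,"wy": 0,"wz": 0,"hand": -1},{"x": -0.038,"y": 0.008,"z": 0,"wx": 0,"wy": 0,"wz": 0,"hand": -1},{"x": -0.038,"y": 0.008,"z": 0,"wx": 0,"wy": 0,"wz": 0,"hand": -1},{"x": -0.038,"y": 0.008,"z": 0,"wx": 0,"wy": 0,"wz": 0,"hand": -1},{"x": -0.034,"y": 0.008,"z": 0,"wx": 0,"wy": 0,"wz": 0,"hand": -1},{"x": 0,"y": 0,"z": 0,"wx": 0,"wy": 0,"wz": 0,"hand": -1},{"x": 0,"y": 0,"z": 0,"wx": 0,"wy": 0,"wz": 0,"hand": -1}]'

```text
time: 8.53
tool_pos: [0.5684, 0.2083, 0.1172]
tool_rot: [-0.0, 0.0, 1.0, -0.0]
contact_force: [-0.0, 0.0, -1.3]
gripper_width: 0.191
grasp_force: 58.7
```

Request:
send_rows --rows '[{"x": 0.016,"y": 0.051,"z": 0,"wx": 0,"wy": 0,"wz": 0,"hand": -1},{"x": 0.024,"y": 0.048,"z": 0,"wx": 0,"wy": 0,"wz": 0,"hand": -1},{"x": 0.032,"y": 0.043,"z": 0,"wx": 0,"wy": 0,"wz": 0,"hand": -1},{"x": 0.039,"y": 0.036,"z": 0,"wx": 0,"wy": 0,"wz": 0,"hand": -1},{"x": 0.045,"y": 0.029,"z": 0,"wx": 0,"wy": 0,"wz": 0,"hand": -1},{"x": 0.049,"y": 0.021,"z": 0,"wx": 0,"wy": 0,"wz": 0,"hand": -1},{"x": 0.052,"y": 0.012,"z": 0,"wx": 0,"wy": 0,"wz": 0,"hand": -1},{"x": 0.053,"y": 0.003,"z": 0,"wx": 0,"wy": 0,"wz": 0,"hand": -1},{"x": 0.053,"y": -0.007,"z": 0,"wx": 0,"wy": 0,"wz": 0,"hand": -1},{"x": 0.051,"y": -0.016,"z": 0,"wx": 0,"wy": 0,"wz": 0,"hand": -1}]'

```text
time: 9.37
tool_pos: [0.5051, 0.2412, 0.1173]
tool_rot: [-0.0, 0.0, 1.0, 0.0]
contact_force: [-0.4, -0.3, -0.9]
gripper_width: 0.192
grasp_force: 58.7
```

```bash
cat > look.py <<'E'
from h import *
import sys
p={n:grab_frame(n) for n in C}
cv2.imwrite(f"pics/{sys.argv[1]}.png",cv2.resize(np.hstack([p["top"][130:290,40:200],p["scene"][80:240,270:430]]),(640,320)))
for n in C:
    b=proj(n,(.5225,.198,.03));m=p[n].max(2)<75
    Y,X=np.mgrid[:384,:512];m&=np.hypot(X-b[0],Y-b[1])<45
    for c,st in blobs(m,40):
        w=plane(n,c,.026)[:2]-[.5225,.198];print(n,c,st[2:],"r %.3f ang %.0f"%(np.hypot(*w),np.degrees(np.arctan2(w[1],w[0]))%360))
print(manip.state()["tool_pos"],manip.state()["contact_force"])
E
python3 look.py c3
```

```text
scene [333.7 145.5] [ 29  14 210] r 0.056 ang 164
scene [317.5 154.2] [15 15 95] r 0.058 ang 218
top [137.9 183.3] [ 20  19 283] r 0.062 ang 337
top [108.7 229. ] [  75   60 1682] r 0.038 ang 138
top [152.1 215.7] [ 19  18 282] r 0.054 ang 264
[0.50467318 0.24081757 0.11697405] [-0.27178505  1.04240666 -1.27982059]
```

View pics/c3.png

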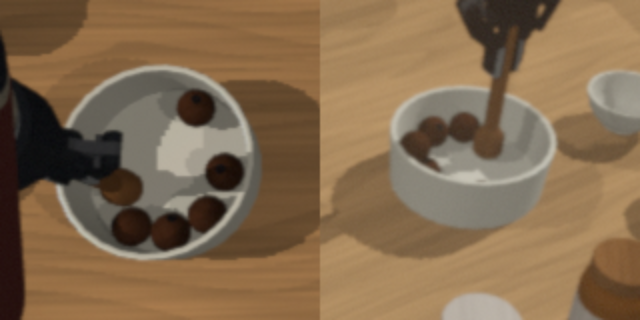

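The rod is sweeping three beads queued ahead of it along the wall (lower left); the other two are still ahead at the right and the top. I carry on round.

Request:
send_rows --rows '[{"x": 0.048,"y": -0.024,"z": 0,"wx": 0,"wy": 0,"wz": 0,"hand": -1},{"x": 0.043,"y": -0.032,"z": 0,"wx": 0,"wy": 0,"wz": 0,"hand": -1},{"x": 0.036,"y": -0.039,"z": 0,"wx": 0,"wy": 0,"wz": 0,"hand": -1},{"x": 0.029,"y": -0.045,"z": 0,"wx": 0,"wy": 0,"wz": 0,"hand": -1},{"x": 0.021,"y": -0.049,"z": 0,"wx": 0,"wy": 0,"wz": 0,"hand": -1},{"x": 0.012,"y": -0.052,"z": 0,"wx": 0,"wy": 0,"wz": 0,"hand": -1},{"x": 0.003,"y": -0.053,"z": 0,"wx": 0,"wy": 0,"wz": 0,"hand": -1},{"x": -0.007,"y": -0.053,"z": 0,"wx": 0,"wy": 0,"wz": 0,"hand": -1},{"x": -0.016,"y": -0.051,"z": 0,"wx": 0,"wy": 0,"wz": 0,"hand": -1},{"x": -0.024,"y": -0.048,"z": 0,"wx": 0,"wy": 0,"wz": 0,"hand": -1}]'

```text
time: 10.3
tool_pos: [0.4844, 0.1738, 0.1172]
tool_rot: [-0.0, 0.0, 1.0, 0.001]
contact_force: [-0.6, 2.3, -1.5]
gripper_width: 0.194
grasp_force: 58.7
```

```bash
python3 look.py c4
```

```text
top [116.7 210.4] [  85   86 4204] r 0.014 ang 65
[0.48498997 0.17305473 0.11728216] [-0.25207215  0.43805756 -1.04733118]
```

View pics/c4.png

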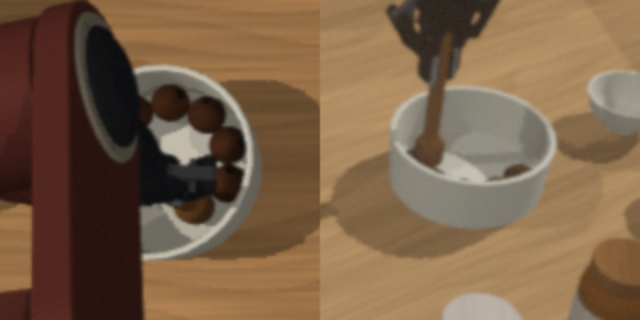

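All five beads are now queued ahead of the rod, each well round from its start. I pause, lift straight out, and check.

Request:
send_rows --rows '[{"x": 0,"y": 0,"z": 0,"wx": 0,"wy": 0,"wz": 0,"hand": -1},{"x": 0,"y": 0,"z": 0,"wx": 0,"wy": 0,"wz": 0,"hand": -1},{"x": 0,"y": 0,"z": -0.05,"wx": 0,"wy": 0,"wz": 0,"hand": -1},{"x": 0,"y": 0,"z": -0.1,"wx": 0,"wy": 0,"wz": 0,"hand": -1},{"x": 0,"y": 0,"z": -0.1,"wx": 0,"wy": 0,"wz": 0,"hand": -1},{"x": 0,"y": 0,"z": -0.1,"wx": 0,"wy": 0,"wz": 0,"hand": -1},{"x": 0,"y": 0,"z": -0.1,"wx": 0,"wy": 0,"wz": 0,"hand": -1},{"x": 0,"y": 0,"z": -0.1,"wx": 0,"wy": 0,"wz": 0,"hand": -1},{"x": 0,"y": 0,"z": -0.1,"wx": 0,"wy": 0,"wz": 0,"hand": -1},{"x": 0,"y": 0,"z": -0.13,"wx": 0,"wy": 0,"wz": 0,"hand": -1}]'

```text
time: 11.23
tool_pos: [0.4837, 0.1745, 0.2347]
tool_rot: [-0.001, -0.0, 1.0, -0.0]
contact_force: [-0.1, -0.9, -1.2]
gripper_width: 0.194
grasp_force: 58.8
```

Request:
send_rows --rows '[{"x": 0,"y": 0,"z": 0,"wx": 0,"wy": 0,"wz": 0,"hand": -1},{"x": 0,"y": -0.1,"z": 0,"wx": 0,"wy": 0,"wz": 0,"hand": -1},{"x": 0,"y": -0.16,"z": 0,"wx": 0,"wy": 0,"wz": 0,"hand": -1},{"x": 0,"y": -0.16,"z": 0,"wx": 0,"wy": 0,"wz": 0,"hand": -1},{"x": 0,"y": -0.16,"z": 0,"wx": 0,"wy": 0,"wz": 0,"hand": -1},{"x": 0,"y": -0.16,"z": 0,"wx": 0,"wy": 0,"wz": 0,"hand": -1},{"x": 0,"y": -0.16,"z": 0,"wx": 0,"wy": 0,"wz": 0,"hand": -1},{"x": 0,"y": -0.16,"z": 0,"wx": 0,"wy": 0,"wz": 0,"hand": -1},{"x": -0.04,"y": -0.16,"z": 0,"wx": 0,"wy": 0,"wz": 0,"hand": -1},{"x": -0.06,"y": -0.16,"z": 0,"wx": 0,"wy": 0,"wz": 0,"hand": -1}]'

```text
time: 12.07
tool_pos: [0.4988, -0.0335, 0.2336]
tool_rot: [-0.0, -0.0, 1.0, 0.0]
contact_force: [1.2, 0.3, -0.7]
gripper_width: 0.194
grasp_force: 58.8
```

Request:
send_rows --rows '[{"x": -0.06,"y": -0.16,"z": 0,"wx": 0,"wy": 0,"wz": 0,"hand": -1},{"x": -0.06,"y": -0.16,"z": 0,"wx": 0,"wy": 0,"wz": 0,"hand": -1},{"x": -0.05,"y": -0.16,"z": 0,"wx": 0,"wy": 0,"wz": 0,"hand": -1},{"x": 0,"y": -0.16,"z": 0,"wx": 0,"wy": 0,"wz": 0,"hand": -1},{"x": 0,"y": -0.16,"z": 0,"wx": 0,"wy": 0,"wz": 0,"hand": -1},{"x": 0,"y": -0.12,"z": 0,"wx": 0,"wy": 0,"wz": 0,"hand": -1},{"x": 0,"y": -0.05,"z": 0,"wx": 0,"wy": 0,"wz": 0,"hand": -1},{"x": 0,"y": 0,"z": 0,"wx": 0,"wy": 0,"wz": 0,"hand": -1},{"x": 0,"y": 0,"z": 0,"wx": 0,"wy": 0,"wz": 0,"hand": -1},{"x": 0,"y": 0,"z": 0,"wx": 0,"wy": 0,"wz": 0,"hand": -1}]'

```text
time: 12.9
tool_pos: [0.5248, -0.1771, 0.234]
tool_rot: [-0.0, -0.0, 1.0, 0.0]
contact_force: [0.2, -0.2, -1.1]
gripper_width: 0.195
grasp_force: 58.8
```

```bash
python3 look.py c5
python3 - <<'E'
from h import *
s=[]
for i in range(6): grab_frame("top"); s.append(np.r_[manip.state()["tool_pos"],manip.state()["gripper_width"]])
print(np.mean(s,0))
p={n:grab_frame(n) for n in C}
cv2.imwrite("pics/c5.png",cv2.resize(np.hstack([p["top"][110:290,50:400],p["scene"][80:260,110:410]]),(800,222)))
E
```

```text
scene [369.3 157.6] [ 16  17 149] r 0.061 ang 70
top [135.3 190.7] [ 62  44 991] r 0.047 ang 335
top [ 92.9 203. ] [ 19  19 287] r 0.061 ang 70
[ 0.52489332 -0.17702066  0.23424749] [ 0.28453455  1.08527734 -2.08238836]
[ 0.52491138 -0.17749977  0.23438956  0.19389882]
```

View pics/c5.png

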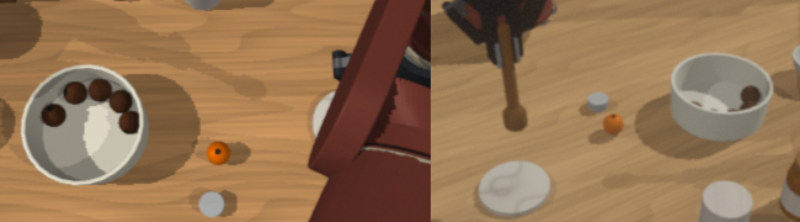

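The beads lie at rest together in an arc at the top side of the bowl, none spilled, each far from its start; the rod hangs upright just off the coaster centre. Now I place it.

Request:
send_rows --rows '[{"x": 0,"y": -0.06,"z": 0,"wx": 0,"wy": 0,"wz": 0,"hand": -1},{"x": 0,"y": -0.057,"z": 0.04,"wx": 0,"wy": 0,"wz": 0,"hand": -1},{"x": 0,"y": 0,"z": 0.1,"wx": 0,"wy": 0,"wz": 0,"hand": -1},{"x": 0,"y": 0,"z": 0.13,"wx": 0,"wy": 0,"wz": 0,"hand": -1},{"x": 0,"y": 0,"z": 0.13,"wx": 0,"wy": 0,"wz": 0,"hand": -1},{"x": 0,"y": 0,"z": 0.13,"wx": 0,"wy": 0,"wz": 0,"hand": -1},{"x": 0,"y": 0,"z": 0.12,"wx": 0,"wy": 0,"wz": 0,"hand": -1},{"x": 0,"y": 0,"z": 0.08,"wx": 0,"wy": 0,"wz": 0,"hand": -1},{"x": 0,"y": 0,"z": 0.04,"wx": 0,"wy": 0,"wz": 0,"hand": -1},{"x": 0,"y": 0,"z": 0,"wx": 0,"wy": 0,"wz": 0,"hand": -1}]'

```text
time: 14.23
tool_pos: [0.5238, -0.1957, 0.1169]
tool_rot: [-0.001, 0.0, 1.0, 0.001]
contact_force: [-0.3, 0.1, -1.0]
gripper_width: 0.193
grasp_force: 58.9
```

Request:
send_rows --rows '[{"x": 0,"y": 0,"z": 0.01,"wx": 0,"wy": 0,"wz": 0,"hand": -1},{"x": 0,"y": 0,"z": 0.01,"wx": 0,"wy": 0,"wz": 0,"hand": -1},{"x": 0,"y": 0,"z": 0,"wx": 0,"wy": 0,"wz": 0,"hand": -1},{"x": 0,"y": 0,"z": 0,"wx": 0,"wy": 0,"wz": 0,"hand": -1},{"x": 0,"y": 0,"z": 0,"wx": 0,"wy": 0,"wz": 0,"hand": -1},{"x": 0,"y": 0,"z": 0,"wx": 0,"wy": 0,"wz": 0,"hand": -1},{"x": 0,"y": 0,"z": 0,"wx": 0,"wy": 0,"wz": 0,"hand": -1},{"x": 0,"y": 0,"z": 0,"wx": 0,"wy": 0,"wz": 0,"hand": -1},{"x": 0,"y": 0,"z": 0,"wx": 0,"wy": 0,"wz": 0,"hand": -1},{"x": 0,"y": 0,"z": 0,"wx": 0,"wy": 0,"wz": 0,"hand": -1}]'

```text
time: 15.07
tool_pos: [0.5248, -0.1957, 0.1158]
tool_rot: [-0.0, 0.0, 1.0, 0.0]
contact_force: [-0.7, -0.5, -0.7]
gripper_width: 0.198
grasp_force: 58.9
```

Run:
```python
from h import *
s=[]
for i in range(8): grab_frame("top"); t=manip.state(); s.append(np.r_[t["tool_pos"],t["contact_force"],t["ft_torque"]])
print(np.mean(s,0).round(4))
```

```text
[ 0.5248 -0.1957  0.1158  0.1936 -0.154  -0.8146  0.0113  0.0028 -0.0018]
```

Request:
send_rows --rows '[{"x": 0,"y": 0,"z": 0.005,"wx": 0,"wy": 0,"wz": 0,"hand": -1},{"x": 0,"y": 0,"z": 0,"wx": 0,"wy": 0,"wz": 0,"hand": -1},{"x": 0,"y": 0,"z": 0,"wx": 0,"wy": 0,"wz": 0,"hand": -1},{"x": 0,"y": 0,"z": 0,"wx": 0,"wy": 0,"wz": 0,"hand": -1},{"x": 0,"y": 0,"z": 0,"wx": 0,"wy": 0,"wz": 0,"hand": -1},{"x": 0,"y": 0,"z": 0,"wx": 0,"wy": 0,"wz": 0,"hand": -1},{"x": 0,"y": 0,"z": 0,"wx": 0,"wy": 0,"wz": 0,"hand": -1},{"x": 0,"y": 0,"z": 0,"wx": 0,"wy": 0,"wz": 0,"hand": -1},{"x": 0,"y": 0,"z": 0,"wx": 0,"wy": 0,"wz": 0,"hand": -1},{"x": 0,"y": 0,"z": 0,"wx": 0,"wy": 0,"wz": 0,"hand": -1}]'

```text
time: 16.3
tool_pos: [0.5249, -0.1958, 0.1151]
tool_rot: [0.0, 0.0, 1.0, -0.0]
contact_force: [0.1, -0.2, 0.2]
gripper_width: 0.193
grasp_force: 59.2
```

Request:
send_rows --rows '[{"x": 0,"y": 0,"z": 0.005,"wx": 0,"wy": 0,"wz": 0,"hand": -1},{"x": 0,"y": 0,"z": 0,"wx": 0,"wy": 0,"wz": 0,"hand": -1},{"x": 0,"y": 0,"z": 0,"wx": 0,"wy": 0,"wz": 0,"hand": -1},{"x": 0,"y": 0,"z": 0,"wx": 0,"wy": 0,"wz": 0,"hand": -1},{"x": 0,"y": 0,"z": 0,"wx": 0,"wy": 0,"wz": 0,"hand": -1},{"x": 0,"y": 0,"z": 0,"wx": 0,"wy": 0,"wz": 0,"hand": -1},{"x": 0,"y": 0,"z": 0,"wx": 0,"wy": 0,"wz": 0,"hand": -1},{"x": 0,"y": 0,"z": 0,"wx": 0,"wy": 0,"wz": 0,"hand": -1},{"x": 0,"y": 0,"z": 0,"wx": 0,"wy": 0,"wz": 0,"hand": -1},{"x": 0,"y": 0,"z": 0,"wx": 0,"wy": 0,"wz": 0,"hand": -1}]'

```text
time: 17.13
tool_pos: [0.5252, -0.1959, 0.1151]
tool_rot: [0.0, 0.0, 1.0, -0.0]
contact_force: [-0.7, 0.5, 5.9]
gripper_width: 0.198
grasp_force: 59.5
```

Contact is felt (about 6 N), so the foot is on the marble. I release gently.

Request:
send_rows --rows '[{"x": 0,"y": 0,"z": 0,"wx": 0,"wy": 0,"wz": 0,"hand": -0.55},{"x": 0,"y": 0,"z": 0,"wx": 0,"wy": 0,"wz": 0,"hand": -0.5},{"x": 0,"y": 0,"z": 0,"wx": 0,"wy": 0,"wz": 0,"hand": -0.4},{"x": 0,"y": 0,"z": 0,"wx": 0,"wy": 0,"wz": 0,"hand": -0.2},{"x": 0,"y": 0,"z": 0,"wx": 0,"wy": 0,"wz": 0,"hand": 0},{"x": 0,"y": 0,"z": 0,"wx": 0,"wy": 0,"wz": 0,"hand": 0.4},{"x": 0,"y": 0,"z": 0,"wx": 0,"wy": 0,"wz": 0,"hand": 0.8},{"x": 0,"y": 0,"z": 0,"wx": 0,"wy": 0,"wz": 0,"hand": 1},{"x": 0,"y": 0,"z": 0,"wx": 0,"wy": 0,"wz": 0,"hand": 1},{"x": 0,"y": 0,"z": 0,"wx": 0,"wy": 0,"wz": 0,"hand": 1}]'

```text
time: 17.97
tool_pos: [0.5249, -0.1957, 0.1143]
tool_rot: [0.0, 0.0, 1.0, -0.0]
contact_force: [-0.0, -0.2, 0.1]
gripper_width: 1.001
grasp_force: 0.0
```

Request:
send_rows --rows '[{"x": 0,"y": 0,"z": -0.04,"wx": 0,"wy": 0,"wz": 0,"hand": 1},{"x": 0,"y": 0,"z": -0.08,"wx": 0,"wy": 0,"wz": 0,"hand": 1},{"x": 0,"y": 0,"z": -0.1,"wx": 0,"wy": 0,"wz": 0,"hand": 1},{"x": 0,"y": 0,"z": -0.1,"wx": 0,"wy": 0,"wz": 0,"hand": 1},{"x": 0,"y": 0,"z": -0.1,"wx": 0,"wy": 0,"wz": 0,"hand": 1},{"x": 0,"y": 0,"z": -0.1,"wx": 0,"wy": 0,"wz": 0,"hand": 1},{"x": 0,"y": 0,"z": -0.1,"wx": 0,"wy": 0,"wz": 0,"hand": 1},{"x": 0,"y": 0,"z": -0.1,"wx": 0,"wy": 0,"wz": 0,"hand": 1},{"x": 0,"y": 0,"z": -0.1,"wx": 0,"wy": 0,"wz": 0,"hand": 1},{"x": 0,"y": 0,"z": 0,"wx": 0,"wy": 0,"wz": 0,"hand": 1}]'

```text
time: 18.8
tool_pos: [0.5267, -0.1967, 0.2428]
tool_rot: [0.004, 0.0, 1.0, -0.002]
contact_force: [0.5, -0.7, 0.5]
gripper_width: 1.004
grasp_force: 0.0
```

Request:
send_rows --rows '[{"x": 0.1,"y": 0.1,"z": 0,"wx": 0,"wy": 0,"wz": 0,"hand": 1},{"x": 0.1,"y": 0.2,"z": 0,"wx": 0,"wy": 0,"wz": 0,"hand": 1},{"x": 0.1,"y": 0.2,"z": 0,"wx": 0,"wy": 0,"wz": 0,"hand": 1},{"x": 0.1,"y": 0.2,"z": 0,"wx": 0,"wy": 0,"wz": 0,"hand": 1},{"x": 0.1,"y": 0.2,"z": 0,"wx": 0,"wy": 0,"wz": 0,"hand": 1},{"x": 0.1,"y": 0.2,"z": 0,"wx": 0,"wy": 0,"wz": 0,"hand": 1},{"x": 0.1,"y": 0.1,"z": 0,"wx": 0,"wy": 0,"wz": 0,"hand": 1},{"x": 0,"y": 0,"z": 0,"wx": 0,"wy": 0,"wz": 0,"hand": 1},{"x": 0,"y": 0,"z": 0,"wx": 0,"wy": 0,"wz": 0,"hand": 1},{"x": 0,"y": 0,"z": 0,"wx": 0,"wy": 0,"wz": 0,"hand": 1}]'

```text
time: 19.63
tool_pos: [0.4201, -0.016, 0.2375]
tool_rot: [0.0, 0.0, 1.0, -0.0]
contact_force: [0.6, -0.3, 0.2]
gripper_width: 0.996
grasp_force: 0.0
```

```bash
python3 look.py c6
python3 - <<'E'
from h import *
p={n:grab_frame(n) for n in C}
cv2.imwrite("pics/c6.png",cv2.resize(np.hstack([p["top"][110:290,50:400],p["scene"][80:260,110:410]]),(800,222)))
E
```

```text
scene [369.1 157.5] [ 16  18 174] r 0.061 ang 71
top [125.1 193.2] [ 18  54 162] r 0.038 ang 358
top [111.2 184.9] [ 20  19 255] r 0.061 ang 25
top [152.2 222.4] [ 24  69 574] r 0.057 ang 252
top [ 93.  202.9] [ 20  19 293] r 0.061 ang 70
[ 0.42025917 -0.0164083   0.23728436] [-0.34977394 -0.57483067  0.39839795]
```

View pics/c6.png

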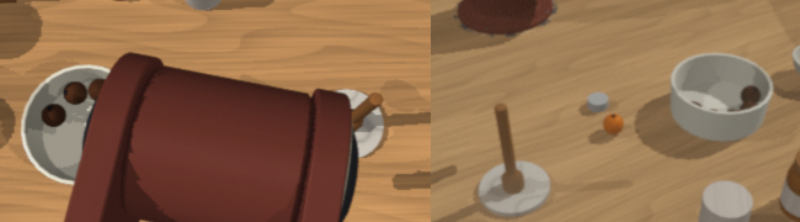

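The rod stands upright on the coaster, and all five beads are at rest in the bowl (visible ones at crop positions 52,114, 75,92 and 97,89). They kept their order in the queue, so each is at least 90° round from its start.

```bash
python3 -c "
from plant import job_done
print(job_done())"
```

```text
the job is handed in; nothing more can be done
None
```

The job is handed in at about 20 s: I stirred all five beads with the rod, and by my camera checks each lies well over 3 cm from its start with none spilled. The rod stands upright on its coaster.

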